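Index the lampshade turntable and lock it with its pin

ROBOT

A 7-joint arm with a two-finger parallel gripper is mounted at the origin on the work surface. World frame = base frame: x ahead of the robot, y to its left, z up, the work surface at z = 0. Lengths are in m, angles in rad, forces in N, time in s.
With the tool pointing down it reaches from about 0.425 to 0.95 m from the base axis. Payload 4.7 kg.
Tool frame: the origin (TCP) lies between the finger pads; the fingertips stand 25 mm ahead of it and the grasp point (between the pads) lies 6 mm ahead of it; z points along the fingers, y is the line along which they close (so a half turn about z gives the same grasp; the last joint's range is limited). The gripper opens to 85 mm and grips with 20 to 120 N. Pads are 22 mm wide; open, the fingers measure 114 mm over their backs; the gripper's body (76 mm by 85 mm) begins 54 mm behind the grasp point. The pads swing forward as they close: fully open they stand 13 mm farther back than shut.
Start: joints at [-1.19, 0.469, -0.049, 1.532, 0.024, 1.141, -0.082], TCP at [0.269, 0.619, 0.256] pointing down, gripper open.
Joint ranges: [-2.59, 2.59], [-0.33, 1.99], [-1.39, 1.29], [0.1, 2.45], [-1.04, 4.18], [0.21, 1.99], [-2.66, 2.66]. Speed limits (rad/s): [2.57, 2.57, 3.14, 3.14, 3.14, 3.14, 3.14].

INTERFACE

Orientations are given as a 3x3 rotation matrix whose columns are the frame's x, y, z axes.
In Python, from rig import * gives the robot as it stands. Calls block until the motion is done:
- movep(position, orientation): joint-space move of the TCP to a pose.
- move_l(position, attitude=None, feed=0.15, until_force=None): straight line of the TCP; attitude=None keeps the orientation; feed is the mean speed in m/s. With until_force (N) it stops when the force on the tool has changed by that much, and returns True; else False.
- move_joints(angles): joint-space move.
- command_gripper(opening, newtons=None): finger opening in m; newtons is the grip in N (None keeps the last); returns when the fingers have stopped.
- sleep(seconds).
- inverse_kinematics(position, orientation): joint angles nearest the present ones, or None.
- sense(): the state.
- camera(name): name is "side" or "top" or "wrist"; returns (picture, depth): 480x640x3 uint8, red, green, blue; 480x640 float32, m along the optical axis (not along the pixel's ray), 0 where there is no reading.
- camera_params(name): a dict with "K" (3x3 intrinsics, pixels), "position" and "rotation" of the camera in the world; the wrist camera has in their place "tool_from_camera" (4x4, takes a point from camera to tool coordinates, whose origin is the TCP and whose axes are the flange's). Camera axes: x right, y down, z forward; pixel columns grow to the right and rows downward; lengths in m; the calibration is good to about 2 mm. A picture is of the moment at which its call begins: read the wrist's pose just before it. camera_params takes no time and is no camera call.
A pose or a line that the arm cannot do raises Unreachable and nothing moves.
- finish_job(): hands the job in; it is judged then, once.
The state is a dict: "time_s": time; "joint_pos": joint angles; "qd": joint speeds; "joint_efforts": joint torques, N m; "position": TCP position; "tcp_rot": TCP orientation; "wrist_force": force on the tool from outside, world axes, zero at the start; "ft_torque": the same for the moment, N m; "finger_gap": finger opening in m; "gripper_force": force on a finger pad.
Only numpy, scipy, OpenCV 4.12 (cv2) and the standard library are available. Lean on these libraries where they do the work, as an engineer would, in place of code of your own. Each camera call takes 0.05 s, during which the arm holds its last target. There are 200 camera calls.

TASK

Take the steel index pin from its sloping rest and stand it upright, let go, in the hole of the wooden parking block. Then turn the lampshade turntable by its crank post until the hole in the plate's ear lies over the hole in the base's ear, take the pin again and push it down through both holes until its grip sits on the plate, and let go. Leave the other things on the table where they are.

Things in the scene. Friction and masses are not known exactly. Their poses are not given: they have to be found in the camera images.
- pin: the loose steel index pin, 88 long, 150 g (varies): a round shank 14 dia and 38 long with a tapered tip (7 dia at the end, full 14 dia 10 from the end), then a round grip 24 dia and 50 long whose flat shoulder stops at a hole's mouth. Origin at the tip end, on the axis; its z axis runs along the pin from the tip to the grip, so z up means standing tip down. It starts leaning 45 degrees in the rest, grip up.
- pin_grip (a point): point on the pin's axis 68 from its tip, 20 from the end of the grip
- rest: fixed plywood rest, foot 110 x 60 x 10, with a plank 20 wide that slopes 45 degrees up to its +x end; open above, so the pin lifts straight up, its tip starting 40 above the table. The shank lies between low cheeks; the grip lies on the plank, which is narrower than the grip, so fingers may straddle both. Origin under the foot's centre.
- socket: fixed wooden parking block 62 x 62 x 45 high with one upright hole 17 dia through it. Origin under its centre. A pin parked there rests by the grip's shoulder on the block's top, its tip 7 above the table.
- socket_hole0 (a point): centre of the mouth of the parking hole, 45 above the table
- base: fixed grey turntable base: a disc 156 dia and 30 high, with an ear 56 wide towards its -x that ends 143 from the axis and carries a hole. Origin under its centre, on the turning axis (upright).
- base_hole (a point): centre of the mouth of the base's hole (16 dia, upright, right through), 115 from the turning axis, 30 above the table
- plate (a joint): the aluminium plate's turn, rad, seen from above anticlockwise positive; 0 = holes in line; range -0.7 to 2.0. It starts between 0.6 and 1.6. A friction of 0.12 N m lets it stay where it is left; no spring. The plate is a disc 172 dia, from 32 to 42 above the table, with a white wire lampshade ring with three spokes (top 48 above the table) lying on it.
- plate_hole (a point): centre of the mouth of the hole (16 dia) in the plate's ear (46 wide), 115 from the turning axis, 42 above the table, at the ear's top face. Pin home: shoulder on this face, tip 4 above the table.
- crank (a point): point on the axis of the plate's upright crank post: a round steel post 16 dia, from 42 to 92 above the table, 98 from the turning axis, 2.1 rad anticlockwise from the plate's hole; this point is 70 above the table. The post is part of the plate (it does not spin on its own).
- tape: a roll of tape lying flat, 96 dia x 24; a bystander, leave it alone. Origin under its middle.
- tray: a small open cardboard tray 110 x 80 x 35; a bystander, leave it alone. Origin under its middle.
- spool: an empty wooden spool standing, 38 dia x 48 high; a bystander, leave it alone. Origin under its middle.
- jar: a small white plastic jar with a lid, standing, 48 dia x 60 high; a bystander, leave it alone. Origin under its middle.
Mind the look-alikes: they are no part of the job. There is more than one size of the pin; the one meant has the size given above. Several things look just like the socket: the one meant starts nearest to the robot's base.

How it is judged:
On the way, in this order (a step that is already met when the one before it is completed fails the run):
1. the pin stands upright in the parking block, let go (horizontal distance between pin and socket_hole0 below 0.006 m and height (world z) of pin below 0.012 m and angle between pin's own z axis and vertical below 0.12 rad and contact force between the fingers and pin below 0.2 N), for 0.2 s.
2. then the plate is turned until its hole lies over the base's hole (within 6 mm) (horizontal distance between plate_hole and base_hole below 0.006 m).
At the end, for the whole second after the job is handed in: The pin stands in both holes (its tip within 5 mm sideways of the base's hole centre, upright within 0.09 rad), pushed home to within 5 mm (tip under 9 mm above the table; 4 mm when fully home), the plate's hole within 5 mm of the base's hole, the pin at rest and released (horizontal distance between each of pin, plate_hole and base_hole below 0.005 m and height (world z) of pin below 0.009 m and angle between pin's own z axis and vertical below 0.09 rad and linear speed of pin below 0.02 m/s and contact force between the fingers and pin below 0.2 N); the robot touches nothing.
It fails at once if a bystander (tape, tray, spool or jar) is moved more than 40 mm (distance of any of tape, tray, spool, jar from where it was at the start of the episode above 0.04 m).
It also fails if it takes over 72 s, if anything falls off the work surface, if the arm or the gripper's body presses on something with over 40 N, if the wrist force passes 120 N, or if a joint passes its speed limit or range.

## Working session

There is one attempt and no reset: what is moved stays moved. The work goes in short steps, each a Python script; the robot and the scene stay as the last script left them, time stands still between calls to the robot, and variables do not carry over. Pictures are saved under pics/ and viewed, at most 10 in all, crops included, and the job is handed in when it is done.

```bash
mkdir -p pics; ls
cat > h.py <<'E'
from rig import *
import numpy as np, cv2
def cloud(name):
    s=sense(); im,d=camera(name); p=camera_params(name)
    K=np.array(p["K"]); v,u=np.mgrid[:480,:640]
    P=np.stack([(u-K[0,2])/K[0,0]*d,(v-K[1,2])/K[1,1]*d,d],-1)
    if name=="wrist":
        T=np.array(p["tool_from_camera"]); R=np.array(s["tcp_rot"])@T[:3,:3]; t=np.array(s["tcp_rot"])@T[:3,3]+np.array(s["position"])
    else: R=np.array(p["rotation"]); t=np.array(p["position"])
    W=P@R.T+t; W[d<=0]=np.nan
    return im,W
E
python3 - <<'E'
from h import *
for n in("top","side"):
    im,W=cloud(n); np.savez('pics/'+n,im=im,W=W); cv2.imwrite(f'pics/{n}0.png',im[...,::-1]); p=camera_params(n); print(n,p)
print(sense())
E
```

```text
pics
top {'K': array([[533.27312302,   0.        , 318.48663713],
       [  0.        , 533.27312302, 238.1091352 ],
       [  0.        ,   0.        ,   1.        ]]), 'position': array([ 0.49706243, -0.01155836,  1.18948255]), 'rotation': array([[ 0.00727198, -0.99801767,  0.06251273],
       [-0.99982336, -0.00617321,  0.01775196],
       [-0.01733086, -0.06263078, -0.99788628]])}
side {'K': array([[476.6389088 ,   0.        , 314.92277651],
       [  0.        , 476.6389088 , 242.4210749 ],
       [  0.        ,   0.        ,   1.        ]]), 'position': array([ 0.20598855, -0.6067392 ,  0.83136898]), 'rotation': array([[ 0.86472754, -0.37013506,  0.33947948],
       [-0.50220805, -0.62946121,  0.59292972],
       [-0.00577491, -0.68321199, -0.73019725]])}
{'time_s': 0.1, 'joint_pos': array([-1.18986307,  0.46934303, -0.04862861,  1.53352308,  0.02411336,
        1.14101224, -0.08227565]), 'qd': array([-0.00062694, -0.00134547,  0.00087182, -0.00318986,  0.00081658,
        0.00021603,  0.00122411]), 'joint_efforts': array([ 2.78345979e-04, -5.11515892e+01, -4.69353504e-02, -2.38393182e+01,
        1.08069624e-02,  4.37027455e-03,  2.99482133e-05]), 'position': array([0.26874419, 0.6186916 , 0.25540017]), 'tcp_rot': array([[-9.17222291e-01,  3.98375295e-01, -6.26370158e-04],
       [ 3.98375784e-01,  9.17220932e-01, -1.57988251e-03],
       [-5.48663425e-05, -1.69863416e-03, -9.99998556e-01]]), 'wrist_force': array([ 0.58237586, -0.02033331,  0.24168623]), 'ft_torque': array([-0.01729971, -0.09017279, -0.04677096]), 'gripper_force': 0.0, 'finger_gap': 0.08548527551977292}
```

View pics/top0.png

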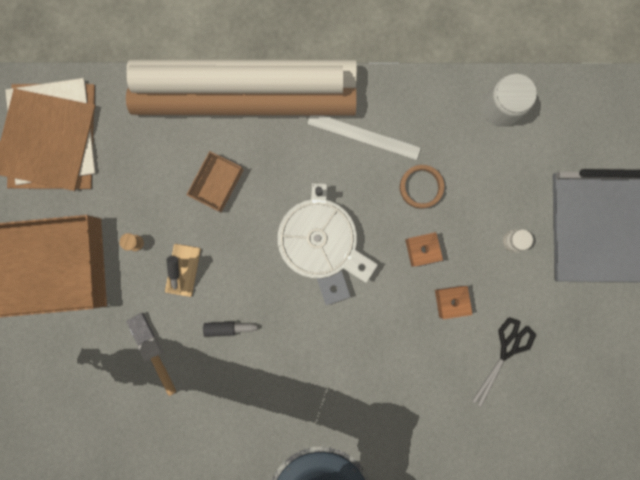

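View pics/side0.png

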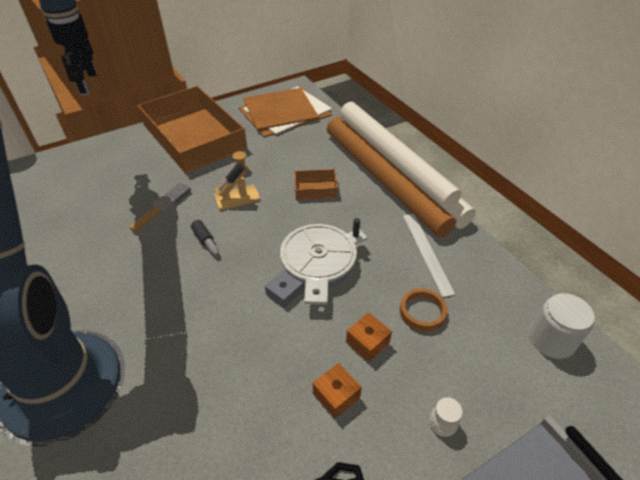

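The top view shows the rest with its pin at (180,270) and a larger look-alike pin lying at (230,328). The turntable is at (318,238) with the plate ear at (362,266), the base ear at (335,289) and the crank at (319,191). The two blocks are at (424,249) and (455,302).

Run:
```python
import numpy as np,cv2
z=np.load('pics/top.npz'); im,W=z['im'],z['W']
for n,(u,v) in dict(sockA=(418,243),sockB=(448,297),plate=(318,238),pear=(362,266),bear=(335,289),crank=(319,191),pin=(173,268),foot=(185,288),spool=(129,241),tray=(216,182)).items():
    print(n,np.round(W[v,u],4))
# top-face centroids of blocks
for n,(u,v) in dict(A=(424,249),B=(455,302)).items():
    S=W[v-30:v+30,u-30:u+30].reshape(-1,3); m=(S[:,2]>.035)&(S[:,2]<.055); q=S[m]
    r=cv2.minAreaRect((q[:,:2]*1000).astype(np.float32)); print(n,r,np.median(q[:,2]))
# disc centre by top face
S=W[190:290,260:390].reshape(-1,3)
a=cv2.resize(im[225:315,145:225],None,fx=5,fy=5,interpolation=2)
b=cv2.resize(im[180:310,270:385],None,fx=3.46,fy=3.46,interpolation=2)
h=max(a.shape[0],b.shape[0]); pad=lambda x:np.vstack([x,np.zeros((h-x.shape[0],x.shape[1],3),np.uint8)])
cv2.imwrite('pics/c1.png',np.hstack([pad(a),pad(b)])[...,::-1])
# pin rest points heights
S=W[240:300,160:205]; np.set_printoptions(linewidth=250,suppress=True)
print((S[::3,::2,2]*1000).round())
```

```text
sockA [ 0.5595 -0.2042  0.0468]
sockB [ 0.4449 -0.2679  0.0437]
plate [0.5689 0.0098 0.0469]
pear [ 0.51   -0.0877 -0.0007]
bear [ 0.4585 -0.0279 -0.0024]
crank [0.6637 0.0076 0.0923]
pin [0.5021 0.3056 0.1001]
foot [0.4585 0.304  0.0102]
spool [0.5598 0.4174 0.0486]
tray [0.6963 0.241  0.0045]
A ((546.4445190429688, -218.91644287109375), (61.81643295288086, 62.703636169433594), 13.08856201171875) 0.04514054722052263
B ((433.38629150390625, -282.2732238769531), (62.2987174987793, 63.308448791503906), 8.831205368041992) 0.04505075715722273
[[ -0.   2.   3.  -3.   4.   0.  -2.  -1.   2.   1.   1.   1.   3.   1.   5.   0.   3.   2.  -0.   1.   1.  -1.   4.]
 [  3.  -0.   1.  -3.  -1.   0.   2.   1.  -1.  -2.  -1.  -0.  -2.   2.   2.   1.   1.  -1.   0.   6.   1.  -2.  -2.]
 [  1.  -3.  -1.  -4.   4.   2.  -2.  14.  10.  12.  11.  12.   7.  11.   7.  -2.  -0.   2.  -0.   3.  -1.  -2.  -7.]
 [  3.   4.   3.   0.   2.  -4.  -2.  12.  14.   9.   9.   6.  11.   9.   6.  10.   9.   9.  12.   8.   5.  -0.  -2.]
 [ -1.   1.  -2.   1.   1.  -0.  13.  11.  12.   6.   9.   9.   9.   6.  11.  12.  
[... 1105 characters left out ...]
-3.   1.   2.  56.  54.  66.  66.  63.  59.  51.  35.  11.  11.   9.   8.   8.   4.   1.   3.  -1.   1.   0.]
 [ -2.   5.  -1.  10.  10.  47.  56.  57.  52.  52.  47.  33.  10.  13.   9.   9.  13.  -1.  -2.  -0.   1.  -0.  -3.]
 [ -1.  -2.   3.   9.  41.  45.  43.  46.  43.  42.  46.  35.  11.  13.   6.  12.   5.  -3.  -5.   0.   2.  -0.   1.]
 [  3.   0.   4.  10.  47.  44.  46.  47.  46.  45.  47.   7.  10.   9.   9.   7.  10.  -0.   1.  -2.   1.  -0.   3.]
 [ -1.   4.  -1.  -2.  -2.   1.  -6.  -0.  12.   9.  12.   9.   7.  10.  15.  13.  -1.  -1.  -0.   1.   0.  nan   3.]
 [ -1.  -1.  -2.  -1.  -0.   0.   0.  -2.   0.   1.  -1.   2.  -1.  -1.  -2.   4.  -2.   2.  -1.  -1.  -1.   5.   4.]]
```

View pics/c1.png

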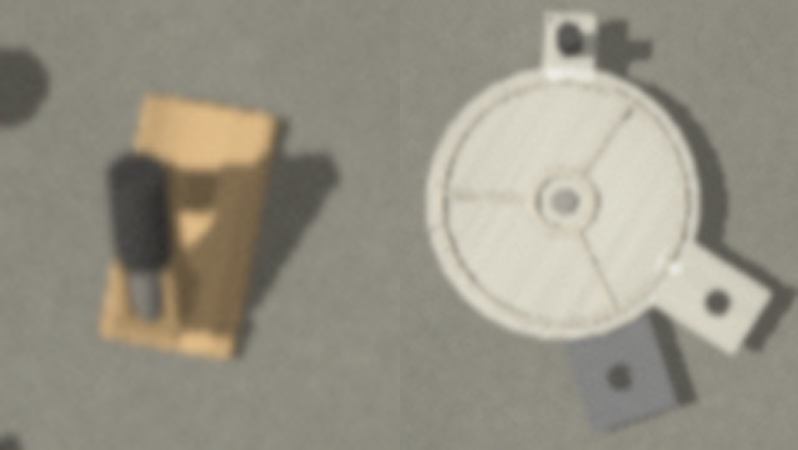

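The crop shows the pin's grip at about (173,265) with the shank towards the bottom of the image, so it leans up towards +x. The base ear hole is at (333.3,289) and the plate hole at (361.6,267.3). Block B at (0.433,-0.282) is nearest the base, so it is the socket.

```bash
cat >> h.py <<'E'
def ray(name,u,v,z):
    p=camera_params(name); d=np.array(p["rotation"])@np.linalg.solve(np.array(p["K"]),[u,v,1.]); t=np.array(p["position"])
    return t+d*(z-t[2])/d[2]
def tool(z,y):
    z=np.array(z,float)/np.linalg.norm(z); y=np.array(y,float); y-=z*(y@z); y/=np.linalg.norm(y); return np.stack([np.cross(y,z),y,z],1)
def fitpin(W,lo):
    # grip cylinder fit: axis tilt 45deg known; params: x0,y0 (axis at z=.088), yaw
    from scipy.optimize import least_squares
    S=W.reshape(-1,3); S=S[(np.abs(S[:,:2]-lo)<[.06,.06]).all(1)&(S[:,2]>.055)]
    def f(q):
        a=np.array([np.cos(q[2]),np.sin(q[2]),1])/2**.5; r=S-[q[0],q[1],.088]; return np.linalg.norm(np.cross(r,a),axis=1)-.012
    return least_squares(f,[lo[0],lo[1],-.15],loss='soft_l1',f_scale=.002),len(S)
E
python3 - <<'E'
from h import *
z=np.load('pics/top.npz'); W=z['W']
S=W[235:305,155:212].reshape(-1,3); q=S[(S[:,2]>.005)&(S[:,2]<.015)]
print('foot',cv2.minAreaRect((q[:,:2]*1000).astype(np.float32)))
r,n=fitpin(W,np.array([.49,.30])); print('pin',r.x,n,np.abs(r.fun).mean())
D=W[190:290,260:390].reshape(-1,3); D=D[(D[:,2]>.036)&(D[:,2]<.055)]
from scipy.optimize import least_squares
m=np.zeros((480,640),np.uint8); 
bh=ray('top',333.3,289,.030); ph=ray('top',361.6,267.3,.042); cr=ray('top',319.3,191.5,.092); ce=ray('top',317.7,238,.048)
print(bh,ph,cr,ce)
for a in(bh,ph,cr): print(np.linalg.norm((a-ce)[:2]),np.arctan2(*(a-ce)[1::-1]))
c,yaw=r.x[:2],r.x[2]; h=np.array([np.cos(yaw),np.sin(yaw),0])
for t in(0,15,30,45):
  t=np.radians(t); R=None
  for s in(1,-1):
    R=tool(-np.sin(t)*h-[0,0,np.cos(t)],s*np.cross([0,0,1],h)); 
    print(t,s,[inverse_kinematics(np.r_[c,.088]-R[:,2]*k,R) is not None for k in(.006,.1)])
E
```

```text
foot ((499.5475158691406, 310.62646484375), (153.00601196289062, 124.70142364501953), 1.3383755683898926)
pin [ 0.50868607  0.3091733  -0.19158927] 394 0.00274718965474936
[ 0.45951081 -0.02380776  0.03      ] [ 0.5067554  -0.08413272  0.042     ] [0.66266543 0.00698284 0.092     ] [0.56879489 0.01043749 0.048     ]
0.11452400362470781 -2.8379245640440236
0.11310359554339856 -2.1513885036214266
0.09393408332227134 -0.03678571206679253
0.0 1 [True, True]
0.0 -1 [True, True]
0.2617993877991494 1 [True, True]
0.2617993877991494 -1 [True, True]
0.5235987755982988 1 [True, True]
0.5235987755982988 -1 [True, True]
0.7853981633974483 1 [True, True]
0.7853981633974483 -1 [True, True]
```

Run:
```python
from h import *
c=np.array([.5087,.3092]); yaw=-.17; h=np.array([np.cos(yaw),np.sin(yaw),0])
cand=[tool(-h-[0,0,1],s*np.cross([0,0,1],h)) for s in(1,-1)]
for R in cand: print(inverse_kinematics(np.r_[c,.088]-R[:,2]*.15,R))
R=min(cand,key=lambda R:abs(inverse_kinematics(np.r_[c,.088]-R[:,2]*.15,R)[6]))
movep(np.r_[c,.088]-R[:,2]*.15,R); sleep(.2)
im,W=cloud('wrist'); np.savez('pics/w1',im=im,W=W); cv2.imwrite('pics/w1.png',im[...,::-1])
for cc in([.50,.305],[.52,.31]):
  r,n=fitpin(W,np.array(cc)); print(r.x,n,np.abs(r.fun).mean())
s=sense(); print(s['time_s'],s['position'],np.round(s['tcp_rot'],3))
```

```text
[-0.33029791  0.87792305 -0.0554331   1.13244628 -0.347725    1.81701477
  1.05580097]
[-0.68146455  0.96526434  0.68395127  1.16473706 -0.72871084  1.97567413
 -1.7531906 ]
[ 0.51107891  0.30986778 -0.161543  ] 1834 0.004968429095527584
[ 0.5110789   0.30986774 -0.16154599] 1834 0.0049684290910452416
2.0833 [0.61261263 0.29254317 0.19454168] [[-0.697  0.167 -0.697]
 [ 0.118  0.986  0.119]
 [ 0.707  0.001 -0.707]]
```

View pics/w1.png

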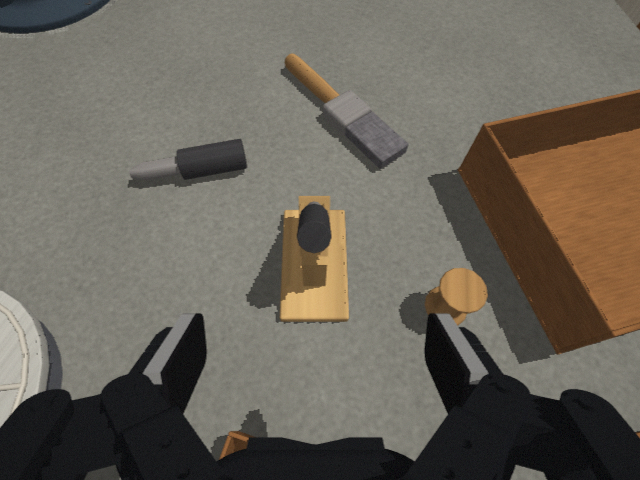

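The wrist picture shows the pin's end face centred near (314,230) on the rest, aligned with its plank. The spool at (463,290) is clear of the finger path.

Run:
```python
from h import *
z=np.load('pics/w1.npz'); W=z['W'];im=z['im']
yaw=-.165; a=np.array([np.cos(yaw),np.sin(yaw),1])/2**.5
m=np.zeros((480,640),bool); m[200:258,294:336]=1
m&=(im.max(-1)<75)&(W[...,2]>.05)
S=W[m]; t=S@a; tm=np.percentile(t,97); print(len(S),'end',tm)
e=S[t>tm-.004]; print('face pts',len(e),e.mean(0),(e.max(0)+e.min(0))/2)
r,n=fitpin(S.reshape(1,-1,3),np.array([.52,.308])); print(r.x,n,np.abs(r.fun).mean())
w=W[205:322,280:350].reshape(-1,3); q=w[(w[:,2]>.007)&(w[:,2]<.013)]; print('foot',cv2.minAreaRect((q[:,:2]*1000).astype(np.float32)))
```

```text
1315 end 0.39999835733768374
face pts 871 [0.519472   0.30803015 0.10220105] [0.51892605 0.307961   0.10151507]
[ 0.5071982   0.3109085  -0.11931899] 1314 0.002846076770041637
foot ((498.43328857421875, 312.0391845703125), (60.0194091796875, 109.49044036865234), 80.40060424804688)
```

```bash
cat >> h.py <<'E'
def down(yaw): return tool([0,0,-1],[-np.sin(yaw),np.cos(yaw),0])  # finger closing line at yaw+90deg
def best(p,yaws):
    q0=np.array(sense()['joint_pos']); b=None
    for w in yaws:
        q=inverse_kinematics(p,down(w))
        if q is None or abs(q[6])>2.3: continue
        c=np.abs(np.array(q)-q0).max()
        if b is None or c<b[0]: b=(c,w)
    return b[1]
def facepts(W,c,z,r=.04,tol=.006):
    S=W.reshape(-1,3); return S[(np.abs(S[:,2]-z)<tol)&(np.linalg.norm(S[:,:2]-c,axis=1)<r)]
E
python3 - <<'E'
from h import *
yaw=-.168; h=np.array([np.cos(yaw),np.sin(yaw),0]); a=(h+[0,0,1])/2**.5
F=np.array([.5192,.3080,.102]); R=tool(-a,np.cross([0,0,1],h)); P=F-.014*a
command_gripper(.065,60)
print(move_l(P,R,feed=.12,until_force=15)); command_gripper(0.0,60); s=sense(); print(s['finger_gap'],s['gripper_force'],s['position']-P,s['time_s'])
print(move_l(P+[0,0,.1],feed=.12)); s=sense(); print(s['finger_gap'],s['wrist_force'])
p=np.array([.4334,-.2823,.24]); w=best(p,np.linspace(-np.pi,np.pi,25)); print('yaw',w)
movep(p,down(w)); sleep(.2)
im,W=cloud('wrist'); np.savez('pics/w2',im=im,W=W); cv2.imwrite('pics/w2.png',im[...,::-1])
q=facepts(W,p[:2],.045); print(cv2.minAreaRect((q[:,:2]*1000).astype(np.float32)),len(q),np.median(q[:,2]))
s=sense(); print(s['time_s'],s['finger_gap'],s['position'],np.round(s['tcp_rot'],3))
E
```

```text
False
0.021255779481570782 58.51890027523041 [ 0.00034603 -0.00011132  0.00024882] 4.2667
False
0.021641009308547076 [-0.44947096  0.66374224 -1.87908678]
yaw -1.5707963267948966
((433.6217956542969, -282.5651550292969), (62.179710388183594, 62.50677490234375), 8.90764045715332) 4987 0.04485991445827636
7.65 0.021388228921614075 [ 0.43377016 -0.28190836  0.2398292 ] [[-0.001  1.    -0.   ]
 [ 1.     0.001  0.   ]
 [ 0.    -0.    -1.   ]]
```

View pics/w2.png

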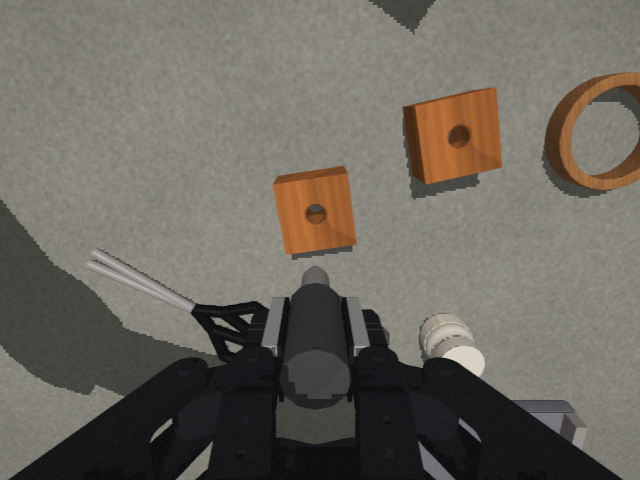

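The picture shows the nearer block's hole at (316,213) and the held pin straight along the image column, with its tip at (316,272). The wrist and top cameras agree on the socket to within 0.5 mm. Next I check the pin's tilt in the grip, then insert it.

Run:
```python
from h import *
z=np.load('pics/w2.npz'); W=z['W']
s=sense(); T=(W-np.array(s['position']))@np.array(s['tcp_rot'])
for v in range(262,400,6): print(v,np.round(T[v,316]*1000,1))
for v in (278,300,320): 
    r=T[v,270:365]; m=(np.abs(r[:,0])<.03)&(r[:,2]>.0)&(np.abs(r[:,1])<.013); print(v, np.round(1000*r[m][[0,-1]],1))
```

```text
262 [-61.2   0.4 240.2]
268 [ 6.7 -0.1 62.5]
274 [ 6.4 -0.1 55.7]
280 [ 6.8 -0.1 47.8]
286 [11.4 -0.1 31.6]
292 [11.6 -0.1 25.3]
298 [11.1 -0.2 21. ]
304 [11.  -0.2 16.2]
310 [11.  -0.2 11.3]
316 [11.4 -0.2  6.2]
322 [10.5 -0.2  3.5]
328 [11.6 -0.2 -2.3]
334 [11.4 -0.2 -5.7]
340 [11.5 -0.2 -9.4]
346 [ 11.2  -0.2 -12.3]
352 [ 10.6  -0.2 -14.6]
358 [  7.7  -0.2 -13.7]
364 [  5.8  -0.2 -14.1]
370 [  4.3  -0.2 -15.1]
376 [  1.3  -0.2 -14.2]
382 [ -0.9  -0.2 -14.3]
388 [ -3.2  -0.2 -14.5]
394 [ -4.9  -0.2 -15.2]
278 [[ 3.  -6.6 58.4]
 [ 2.5  6.  59.5]]
300 [[ 11.6 -12.7  18.4]
 [ 11.5  12.8  18.6]]
320 [[ 11.5 -12.7   3.3]
 [ 11.7  12.9   2.8]]
```

Run:
```python
from h import *
x,y=.4335,-.2820
move_l([x,y,.130],feed=.12); print(move_l([x,y,.0815],feed=.05,until_force=12)); s=sense(); print(s['position'],s['wrist_force'],s['time_s'])
if s['position'][2]<.088:
    command_gripper(.06); sleep(.1)
    move_l([x,y,.20],feed=.15); sleep(.1)
    im,W=cloud('wrist'); np.savez('pics/w3',im=im,W=W)
    q=facepts(W,[x,y],.095,r=.03,tol=.006); print(len(q),(q.max(0)+q.min(0))/2,q.mean(0))
    for n in('wrist',): cv2.imwrite('pics/w3.png',im[...,::-1])
print(sense()['time_s'])
```

```text
False
[ 0.43372237 -0.28217825  0.08177091] [-0.85971053  0.60149332 -1.84196982] 9.8333
1145 [ 0.433202   -0.28228821  0.09291659] [ 0.43326276 -0.28144585  0.09455713]
11.4833
```

Run:
```python
from h import *
p=np.array([.54,-.01,.36]); w=best(p,np.linspace(-np.pi,np.pi,25)); movep(p,down(w)); sleep(.2)
im,W=cloud('wrist'); np.savez('pics/w4',im=im,W=W); cv2.imwrite('pics/w4.png',im[...,::-1]); s=sense(); np.savez('pics/s4',p=s['position'],R=s['tcp_rot']); print(w,s['time_s'])
```

```text
-0.5235987755982991 12.9917
```

View pics/w4.png

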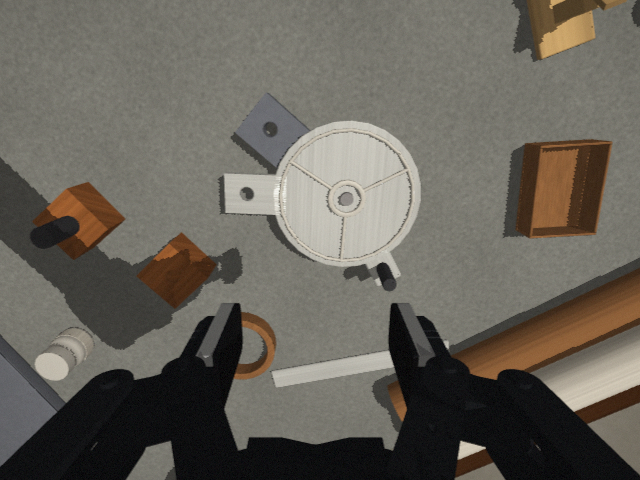

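The picture shows the base ear hole at (270,129), the plate ear hole at (247,194), the disc centre at (346,198) and the crank top at (389,283). I refine these with depth.

```bash
cat >> h.py <<'E'
def mouth(W,camC,u,v,z,r=11):
    # pixels inside the mouth: rays intersected with the face plane, below-face points only
    S=W[v-r:v+r+1,u-r:u+r+1]; low=((S[...,2]<z-.005)|np.isnan(S[...,2])).astype(np.uint8)
    n,l,st,c=cv2.connectedComponentsWithStats(low); k=l[r,r]
    q=S[(l==k)&~np.isnan(S[...,2])]; d=q-camC; pts=camC+d*((z-camC[2])/d[:,2])[:,None]
    return pts.mean(0),2*np.sqrt(st[k][4]/np.pi),(pts.max(0)-pts.min(0))[:2]
E
python3 - <<'E'
from h import *
from scipy.optimize import least_squares
z=np.load('pics/w4.npz'); W=z['W']; s=np.load('pics/s4.npz'); T=np.array(camera_params('wrist')['tool_from_camera']); C=s['R']@T[:3,3]+s['p']
b=mouth(W,C,270,129,.030); p=mouth(W,C,247,194,.042); print(b,p)
q=facepts(W,[.5688,.0104],.045,r=.092); hull=cv2.convexHull((q[:,:2]*1000).astype(np.float32))[:,0]/1000
# disc edge: exclude ear directions
d=np.linalg.norm(hull-[.5688,.0104],axis=1); hull=hull[d<.0885]
print('disc',least_squares(lambda x:np.linalg.norm(hull-x[:2],axis=1)-x[2],[.5688,.0104,.086],loss='soft_l1',f_scale=.001).x,len(hull))
q=facepts(W,[.6627,.007],.092,r=.02); print('crank',q.mean(0),(q.max(0)+q.min(0))/2,np.ptp(q,axis=0),len(q))
E
```

```text
(array([ 0.45988095, -0.02327364,  0.03      ]), np.float64(14.093451279891855), array([0.01521763, 0.01506629])) (array([ 0.50645898, -0.08250293,  0.042     ]), np.float64(13.013103375051497), array([0.0149054, 0.0140684]))
disc [0.56833556 0.01355465 0.08532124] 38
crank [0.66502873 0.00979233 0.09121537] [0.66613782 0.00967531 0.09006957] [0.01501732 0.01521731 0.00693018] 168
```

```bash
cat > turn.py <<'E'
from h import *
C=np.array([.5683,.0136])
def turn(a0,a1,n,flip,grip=40):
    pos=lambda a,z:np.r_[C+.098*np.array([np.cos(a),np.sin(a)]),z]
    command_gripper(.05,grip)
    movep(pos(a0,.15),down(a0+flip)); move_l(pos(a0,.079),feed=.12,until_force=15)
    command_gripper(0.,grip); s=sense(); print('gap',s['finger_gap'],s['wrist_force'])
    off=s['position']-pos(a0,.079); print('off',off)
    for a in np.linspace(a0,a1,n+1)[1:]: move_l(pos(a,.079),down(a+flip),feed=.08)
    print(sense()['wrist_force']); command_gripper(.05); move_l(pos(a1,.15),feed=.15)
E
python3 - <<'E'
from turn import *
flip=best([.666,.0098,.15],[-.041,np.pi-.041,-np.pi-.041])+.041
print(flip,inverse_kinematics([.642,-.0506,.08],down(-.7145+flip)))
turn(-.041,-.7145,6,flip); print(sense()['time_s'])
p=np.array([.50,-.03,.27]); w=best(p,np.linspace(-np.pi,np.pi,25)); movep(p,down(w)); sleep(.2)
im,W=cloud('wrist'); np.savez('pics/w5',im=im,W=W); cv2.imwrite('pics/w5.png',im[...,::-1]); s=sense(); np.savez('pics/s5',p=s['position'],R=s['tcp_rot']); print(w,s['time_s'])
E
```

```text
0.0 [-0.17102149  0.61610351  0.2597984   1.77111149 -0.21229609  0.78173296
  1.05069205]
gap 0.014956443456954998 [-0.76724645  0.72663356  4.41440845]
off [ 0.00056328 -0.00012043  0.00103131]
[0.75025202 0.04216519 5.40544488]
18.125
-0.7853981633974483 19.15
```

View pics/w5.png

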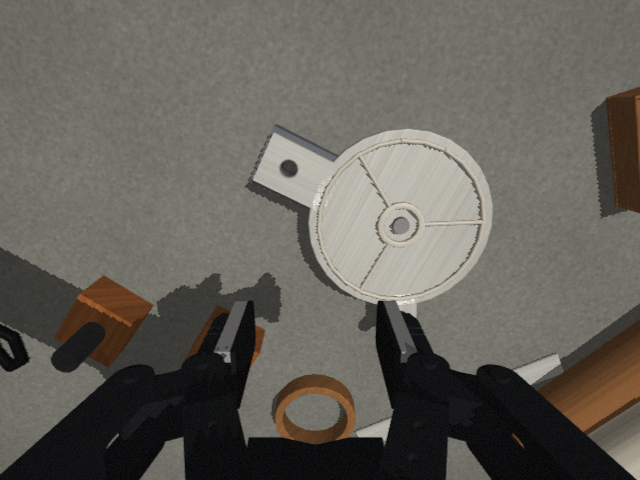

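The plate ear now lies over the base ear, with its hole at (289,168). I compute the residual offset.

Run:
```python
from h import *
z=np.load('pics/w5.npz'); W=z['W'];im=z['im']; s=np.load('pics/s5.npz'); T=np.array(camera_params('wrist')['tool_from_camera']); C=s['R']@T[:3,3]+s['p']
print(C,mouth(W,C,289,168,.042,14))
np.set_printoptions(linewidth=250,suppress=True)
S=W[156:181,277:302]; print(np.nan_to_num(S[...,2]*1000,nan=-99).round().astype(int)); print(im[156:181:2,277:302,0])
```

```text
[0.44219329 0.02804872 0.38653285] (array([ 0.45950823, -0.0230619 ,  0.042     ]), np.float64(17.371176474327626), array([0.01494117, 0.01458802]))
[[ 40  42  42  42  42  43  43  43  41  42  41  42  43  43  42  43  42  42  42  42  42  42  42  43  42]
 [ 42  41  42  41  43  42  42  42  42  43  42  43  42  42  42  41  43  43  42  43  43  44  43  42  42]
 [ 42  41  43  42  41  42  43  41  42  41  41  41  41  43  41  42  42  42  41  41  42  42  43  42  42]
 [ 43  42  42  40  42  41  41  41  42  42  42  42  43  43  42  41  42  43  42  43  41  42  41  41  43]
 [ 42  40  41  42  42  41  41  41  41  40   0   0  -2   1  40  42  41  43  42  42  42  41  42  42  43]
 [ 41  41  42  40  41  42  41   0   1   1   0   0  -1   0  -1  -1  40  42  43  42  41  42  41  41  43]
 [ 42  42  41  41  41  41   2   0   1   0   1   1   0   0   0  -1   1  -1  42  43  41  43  43  41  44]
 [ 42  43  42  42  41  19   4  -1  -1   1  -1   0 -99   0   0   2   0  -1  -2  41  41  41  42  43  42]
 [ 42  42  41  42  32  14   2  -1   0   1   1   0   1   0   0  -2  -1   0  -1  40  41  41  41  43  42]
 [ 42  41  42  41  26  1
[... 2264 characters left out ...]
  64  59  51  55  64  61  64  64  58  61  60  60  60  61  68 102 158 185 184 187]
 [181 176 152 108  84  67  65  63  47  53  55  63  56  58  60  65  59  63  55  56 105 166 189 189 188]
 [177 175 165 140 114  90  72  71  73  72  62  51  52  47  49  46  47  47  50  85 147 178 189 187 190]
 [176 177 177 170 151 126 113  89  71  65  66  65  58  47  52  47  48  64 106 144 172 183 185 184 189]
 [185 181 182 180 180 172 156 138 126 122 103  90  90  87  96 107 110 138 160 176 181 181 184 183 186]
 [185 186 186 184 184 182 181 181 177 176 168 160 167 172 171 172 180 182 184 186 185 181 180 180 182]
 [179 184 185 184 186 185 183 187 183 183 179 183 178 179 178 177 179 178 180 181 183 184 182 184 183]]
```

The hole walls run straight through, so the holes are aligned to under 1 mm. Next I fetch the pin.

Run:
```python
from h import *
x,y=.4334,-.2820; R=down(-np.pi/2)
command_gripper(.06,60); movep([x,y,.19],R); print(move_l([x,y,.081],feed=.12,until_force=15)); command_gripper(0.,60); s=sense(); print(s['finger_gap'],s['wrist_force'])
move_l([x,y,.17],feed=.1); print(sense()['finger_gap'])
movep([.4596,-.0234,.17],R); sleep(.2)
im,W=cloud('wrist'); s=sense(); np.savez('pics/w6',im=im,W=W,p=s['position'],R=s['tcp_rot'])
T=(W-np.array(s['position']))@np.array(s['tcp_rot'])
t=T.reshape(-1,3); 
for lo,hi in((-.012,0),(0,.02),(.04,.06)):
    q=t[(t[:,2]>lo)&(t[:,2]<hi)&(np.abs(t[:,1])<.003)&(np.abs(t[:,0])<.03)]; print(lo,len(q),'xfront',np.median(q[:,0])if len(q) else 0)
q=t[(np.linalg.norm(t[:,:2],axis=1)<.012)&(t[:,2]<-.008)&(t[:,2]>-.03)&(np.abs(t[:,0])<.008)]; print('end z',np.median(q[:,2]))
q=t[(np.abs(t[:,0]-.003)<.004)&(t[:,2]>.045)&(t[:,2]<.06)&(np.abs(t[:,1])<.01)]; print('shank y',q[:,1].min(),q[:,1].max())
print(s['position'],s['time_s'])
```

```text
False
0.021411748550610097 [-0.9781874   1.64503346  6.2314407 ]
0.02176955944822702
-0.012 379 xfront 0.010651648606654606
0 424 xfront 0.010733019943887052
0.04 135 xfront 0.005780884622869087
end z -0.013127868055481665
shank y -0.007198462861793821 0.006375861822037189
[ 0.45968282 -0.02472618  0.1700722 ] 24.2667
```

Run:
```python
from h import *
x,y=.4596,-.0223
move_l([x,y,.128],feed=.1); sleep(.2); s=sense(); e=s['position'][:2]-[x,y]; print('err',e)
hit=move_l([x-e[0],y-e[1],.078],feed=.04,until_force=12); s=sense(); print(hit,s['position'],s['wrist_force'],s['time_s'])
if s['position'][2]<.082:
    command_gripper(.06); sleep(.1); move_l(np.r_[s['position'][:2],.2],feed=.15); sleep(.1)
    im,W=cloud('wrist'); cv2.imwrite('pics/w7.png',im[...,::-1]); q=facepts(W,[x,y],.092,r=.03,tol=.006); print(len(q),np.median(q,axis=0),(q.max(0)+q.min(0))/2)
print(sense()['time_s'])
```

```text
err [ 5.08888728e-04 -1.52456916e-05]
True [ 0.45958977 -0.02295442  0.07860817] [0.18840526 0.0418596  5.01455841] 26.25
1116 [ 0.45927283 -0.02220393  0.09175295] [ 0.45902737 -0.02307275  0.08989814]
27.9167
```

View pics/w7.png

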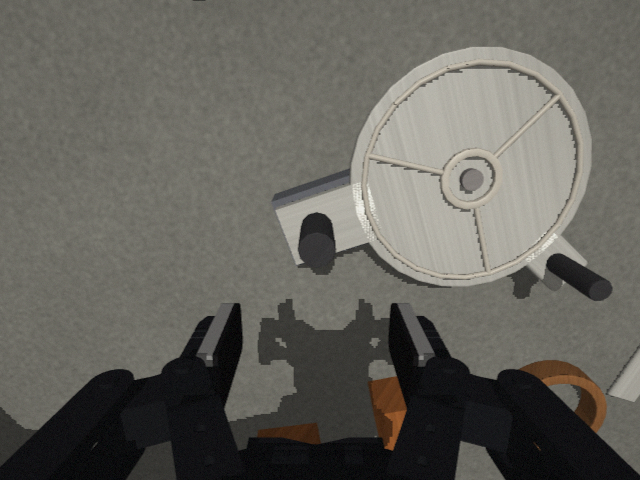

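The pin stands upright in the ear at (317,240), seated on the plate and clear of the gripper.

```bash
python3 -c "
from rig import *
print(finish_job())"
```

```text
the job is handed in; nothing more can be done
None
```

The job is handed in at about 28 s: the pin was parked in the socket, the plate turned into line, and the pin seated through both holes and released (pin end measured at 91.8 mm; 92 mm is fully home); no verdict was returned.

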